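# Set a bench valve two turns off its seat

## Robot

A 6-joint arm with a two-finger parallel gripper is mounted at the origin on a cart in front of the work surface, level with it; the furniture and walls round the work are solid. World frame = base frame: x ahead of the robot, y to its left, z up, the work surface at z = 0. Lengths are in mm, angles in degrees, forces in N, time in s.
With the tool pointing down it reaches from about 350 to 850 mm from the base axis. Payload 8.1 kg.
Tool frame: the origin (TCP) lies midway between the tips of the shut fingers; the grasp point (between the pads) lies 19 mm behind it; z points along the fingers, y is the line along which they close (so a half turn about z gives the same grasp; the last joint's range is limited). The gripper opens to 85 mm and grips with 20 to 120 N. Pads are 22 mm wide; open, the fingers measure 114 mm over their backs; the gripper's body (76 mm by 85 mm) begins 54 mm behind the grasp point. The pads swing forward as they close: fully open they stand 13 mm farther back than shut.
Start: joints at [-79.32, 7.471, 85.268, -0, 87.261, -4.893], TCP at [161.1, -577.972, 231.292] pointing down, gripper open.
Joint ranges: [-169.43, 169.43], [-51.17, 129.36], [1.28, 143.12], [-76.62, 256.62], [0, 156.53], [-152.29, 152.29]. Speed limits (degrees/s): [136.94, 136.94, 159.86, 180, 180, 180].

## Interface

Orientations are given as [roll, pitch, yaw] about the fixed x, y, z axes, in that order (R = Rz(yaw) Ry(pitch) Rx(roll)).
In Python, from bench import r gives the robot as it stands. The module is installed in compiled form; this text tells all that it offers.
- The arm moves only by the tool jog_arm, never from a script. Its argument "rows" is a list of rows, each a list of 2 entries, a list of its own where there are three numbers: the shift along the tool's x, y, z in mm, then the turn, a rotation vector about the tool's x, y, z in rad. A call has 1 to 10 rows; each row is the pose to reach, as a shift and turn from the pose commanded when the call began, along the tool's axes at that moment; what a row does not reach only later rows make up. A row lasts 1/10 s, in which the tool goes at most 50 mm and 8.59 degrees, less where a joint would pass 70% of its speed; a pose out of reach is approached as far as the arm can. A call with a gripper value outside its range is refused whole. "grip" is the finger opening in mm, from 0 to 85.4, set as the call begins (left out, the last holds). The fingers move at their own pace and stop on an object; "force" is the grip in N (left out, the last holds). Time passes only in rows, so rows that repeat a pose let the fingers close. It gives the time, the measured TCP pose, the force, the opening and the grip force at its end, in the units of the state.
- r.sense(): the state, without advancing time (a new reading comes with each control period).
- r.snapshot(name): name is "scene" or "top"; returns (picture, depth): 384x512x3 uint8, blue, green, red; 384x512 float32, mm along the optical axis (not along the pixel's ray), 0 where there is no reading.
- r.camera_params(name): a dict with "fx", "fy", "cx", "cy" (pixels), "pose" (4x4, takes a point from camera to world coordinates). Camera axes: x right, y down, z forward; pixel columns grow to the right and rows downward; lengths in mm; the calibration is good to about 2 mm. A picture is of the moment at which its call begins. camera_params takes no time and is no camera call.
- r.hand_in(): hands the job in; it is judged then, once.
The state is a dict: "time": time; "joint_pos": joint angles; "qd": joint speeds; "joint_efforts": joint torques, N m; "tool_pos": TCP position; "tcp_rot": TCP orientation; "ft_force": force on the tool from outside, world axes, zero at the start; "wrist_torque": the same for the moment, N m; "finger_gap": finger opening in mm; "grip_force": force on a finger pad.
Only numpy, scipy, OpenCV 4.12 (cv2) and the standard library are available. Lean on these libraries where they do the work, as an engineer would, in place of code of your own. Each camera call takes 0.05 s, during which the arm holds its last target. There are 200 camera calls.

## Task

Set the bench valve with the crank handle on its wheel: turn it clockwise (seen from above) until it is closed on its stop, gently, without forcing it on past the stop, then back it off exactly two full turns. Finish there still holding the handle in the closed gripper, so that the setting cannot slip while a colleague tightens the gland nut. Leave the cup, the vial and the rubber bung standing nearby where they are.

Things in the scene. Friction and masses are not known exactly. Their poses are not given: they have to be found in the camera images.
- valve_base: Fixed brass valve on a round steel flange (104 mm across); one barbed hose spout sticks out towards its own -x, tip 92 mm from the axis, 32 mm up. Origin: under the flange, on the wheel's vertical axis; z up. Above it an aluminium handwheel, 113 mm across, three spokes, turns level 94 mm above the origin, nothing of it higher than 103 mm. Place and spout direction vary; it does not move.
- valve_handle: Black upright crank handle on the wheel's rim: a round sleeve, 20 mm in diameter, 44 mm tall, revolving freely on its pin, so a gripper can hold it and go round without turning itself. Origin: middle of the sleeve, 50 mm from the wheel's axis, 126 mm above the work surface (lower end 104 mm, top 148 mm). z up.
- valve_wheel (a joint): Opening in rad over several turns: 0 just on the closed stop, falls clockwise seen from above, 12.57 is two turns open, 22 the far end; starts between 2 and 6. At 0 and each full turn the handle is straight above the spout. Drag 2 to 3 N at the handle. The stop is a springy seat: past 0 it adds about 7 N at the handle per 0.1 rad; beyond -0.35 it is overtightened.
- vial_4: Loose screw-cap vial, 23 mm in diameter, 56 mm tall, standing beyond the valve. Origin at the centre of its underside. Not to be disturbed.
- cup_small: Loose plastic sample cup, 61 mm across the rim, 66 mm tall, standing beyond the valve. Origin at the centre of its underside. Not to be disturbed.
- bung_1: Loose rubber bung, 31 mm in diameter, 26 mm tall, beyond the valve to the right. Origin at the centre of its underside. Not to be disturbed.
- milk_analyser: Big fixed bench instrument standing to the left of the valve: 399 mm deep (x), 236 mm wide (y), 305 mm tall, with a probe standing on its rear up to 0.45 m. Origin at the centre of its underside. Not used here; keep the arm and gripper clear of it: cross over or in front of it.

How it is judged (in metres and radians):
On the way:
1. the valve is closed to its stop (value of joint valve_wheel below 0.06 rad), for 0.2 s.
At the end, for the whole second after the job is handed in: After having been closed to the stop, the wheel stands still two turns open (12.57 rad, within 0.3 rad either way) and the fingers hold the handle (more than 3 N); the vial, the cup and the bung are within 30 mm of where they stood (value of joint valve_wheel between 12.27 and 12.87 rad and velocity of joint valve_wheel between -0.1 and 0.1 rad/s and contact force between the fingers and valve_handle above 3 N and distance of each of vial_4, cup_small, bung_1 from where it was at the start of the episode below 0.03 m); the arm keeps its last pose, push and grip.
It fails at once if the valve is forced past its stop (seat overtightened by more than 0.35 rad) (value of joint valve_wheel below -0.35 rad).
It fails at once if the vial, the cup or the bung is disturbed (pushed 30 mm or knocked over) (distance of any of vial_4, cup_small, bung_1 from where it was at the start of the episode above 0.03 m or angle between any of vial_4, cup_small, bung_1's own z axis and vertical above 0.5 rad).
It also fails if it takes over 72 s, if anything falls off the work surface, if the arm or the gripper's body presses on something with over 40 N, if the wrist force passes 120 N, or if a joint passes its speed limit or range.

## Working session

There is one attempt and no reset: what is moved stays moved. The work goes in short steps, Python scripts to look and compute and a tool call to move; the robot and the scene stay as the last step left them, time stands still between calls to the robot, and variables do not carry over. Pictures are saved under pics/ and viewed, at most 10 in all, crops included, and the job is handed in when it is done.

Besides the shell and the picture viewer there is one more tool, called in YAML: its name, and indented under it one key for each argument. jog_arm: Moves the arm, as the interface text tells. Its arguments: {"type":"object","properties":{"rows":{"type":"array"},"grip":{"type":"number"},"force":{"type":"number"}},"required":["rows"]}

```bash
mkdir -p pics; python3 - <<'E'
from bench import r
import cv2,numpy as np
s=r.sense();print(s)
for n in("scene","top"):
    p,d=r.snapshot(n);c=r.camera_params(n);print(n,c)
    cv2.imwrite(f"pics/{n}0.png",p);np.save(f"pics/{n}0.npy",d)
E
```

```text
{'time': 0.0, 'joint_pos': array([-7.93219065e+01,  7.51730738e+00,  8.53302885e+01, -2.27463671e-04,
        8.72600440e+01, -4.89254747e+00]), 'qd': array([ 0.05737009, -0.04536685,  0.03743892,  0.04941463, -0.00674747,
        0.0502803 ]), 'joint_efforts': array([-4.31009112e-04, -5.69402754e+01, -5.00552237e+01, -2.29816505e-04,
        1.45662905e-02, -5.77444865e-06]), 'tool_pos': array([ 160.97861644, -577.42989908,  230.21181876]), 'tcp_rot': array([-1.79892733e+02, -8.95395488e-03,  1.55706437e+01]), 'ft_force': array([0.3184092 , 0.65320596, 1.09918117]), 'wrist_torque': array([ 0.03122292, -0.00769418, -0.02162183]), 'grip_force': 0.0, 'finger_gap': 85.59720334831036}
scene {'fx': 407.4910378969036, 'fy': 407.4910378969036, 'cx': 259.6698979885217, 'cy': 196.65215062799916, 'pose': array([[ 9.98423306e-01, -1.33445221e-02,  5.45236258e-02,
         5.15706461e+02],
       [-5.56202073e-02, -3.66168646e-01,  9.28884770e-01,
        -1.09209926e+03],
       [ 7.56931884e-03, -9.30452818e-01, -3.66333535e-01,
         4.15192840e+02],
       [ 0.00000000e+00,  0.00000000e+00,  0.00000000e+00,
         1.00000000e+00]])}
top {'fx': 467.4017215835304, 'fy': 467.4017215835304, 'cx': 265.2444902831176, 'cy': 189.9176275715546, 'pose': array([[ 2.43243995e-02, -9.94722387e-01,  9.96779674e-02,
         4.54911806e+02],
       [-9.99694528e-01, -2.37662266e-02,  6.78355995e-03,
        -3.14049246e+02],
       [-4.37878978e-03, -9.98125246e-02, -9.94996626e-01,
         1.12256843e+03],
       [ 0.00000000e+00,  0.00000000e+00,  0.00000000e+00,
         1.00000000e+00]])}
```

View pics/scene0.png

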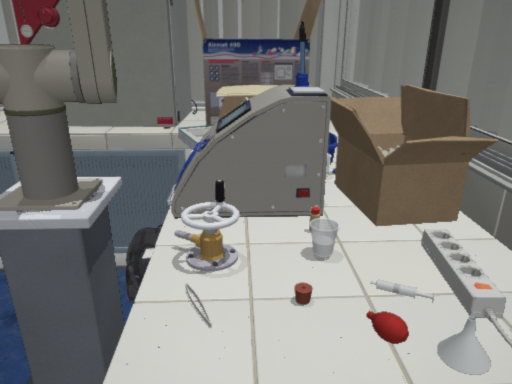

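View pics/top0.png

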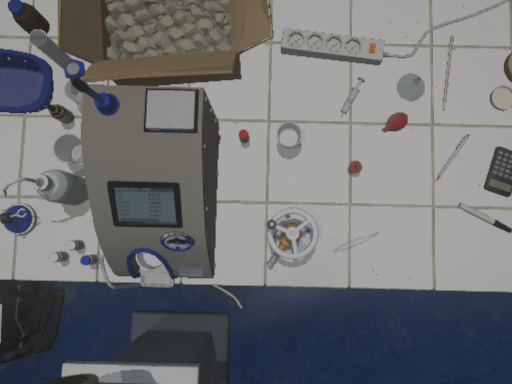

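The scene view shows the valve at about (210,235) with its handle at (220,190). The top view shows the wheel at (292,234), the handle at (272,224) and the spout pointing to (273,260). In the top view the cup is at (289,136), the vial at (244,135) and the bung at (355,167). Next I measure from the depth.

```bash
cat > h.py <<'E'
import numpy as np,cv2
from bench import r
def cloud(n,d):
    c=r.camera_params(n);v,u=np.mgrid[:384,:512]
    P=np.stack([(u-c["cx"])/c["fx"]*d,(v-c["cy"])/c["fy"]*d,d],-1)
    return P@c["pose"][:3,:3].T+c["pose"][:3,3]
E
python3 - <<'E'
from h import *
p=cv2.imread("pics/top0.png");d=np.load("pics/top0.npy");W=cloud("top",d)
box=np.zeros(d.shape,bool);box[190:275,255:325]=1
def st(n,m): print(n,m.sum(),W[m].mean(0).round(1),W[m].min(0).round(1),W[m].max(0).round(1))
wh=box&(W[...,2]>84)&(W[...,2]<108)
st("wheel",wh)
(x,y),rr=cv2.minEnclosingCircle(W[wh][:,:2].astype(np.float32));print("circ",x,y,rr)
st("handle",box&(W[...,2]>135)&(W[...,2]<165))
sp=box&(W[...,2]>15)&(W[...,2]<50)&(np.hypot(W[...,0]-x,W[...,1]-y)>58)
st("spout",sp); q=W[sp]; k=np.argsort(np.hypot(q[:,0]-x,q[:,1]-y))[-8:];print(q[k].round(0))
m=q.mean(0);print("spout ang",np.degrees(np.arctan2(m[1]-y,m[0]-x)))
for n,(u,v) in dict(cup=(289,136),vial=(244,135),bung=(355,167)).items():
    b=np.zeros(d.shape,bool);b[v-15:v+16,u-15:u+16]=1;st(n,b&(W[...,2]>15)&(W[...,2]<80))
a=(W[...,2]>200)&(W[...,2]<330)&(np.mgrid[:384,:512][1]<230);st("analyser",a&(np.mgrid[:384,:512][0]>90)&(np.mgrid[:384,:512][0]<280))
# scene handle
p2=cv2.imread("pics/scene0.png");W2=cloud("scene",np.load("pics/scene0.npy"))
b=np.zeros(d.shape,bool);b[180:204,212:228]=1;m=b&(p2.max(2)<60);print("sc handle",m.sum(),np.median(W2[m],0),W2[m][:,2].max())
cv2.imwrite("pics/crop.png",cv2.resize(p[180:285,235:345],None,fx=5,fy=5,interpolation=cv2.INTER_CUBIC))
E
```

```text
wheel 1134 [ 464.  -371.    98.2] [ 410.1 -424.9   89.5] [ 521.6 -313.   105.2]
circ 465.483154296875 -368.9820861816406 56.374515533447266
handle 69 [ 482.6 -322.1  146.5] [ 473.4 -331.6  138.8] [ 492.3 -312.7  152. ]
spout 94 [ 403.5 -327.4   36.6] [ 388.3 -342.2   28.4] [ 418.3 -314.7   44.1]
[[ 395. -315.   33.]
 [ 388. -324.   38.]
 [ 393. -317.   39.]
 [ 391. -319.   37.]
 [ 388. -322.   37.]
 [ 393. -315.   33.]
 [ 391. -317.   37.]
 [ 388. -320.   36.]]
spout ang 146.13493192774004
cup 549 [ 697.2 -359.1   43. ] [ 662.6 -388.5   17.2] [ 723.2 -328.3   70.6]
vial 100 [ 690.8 -252.8   47.7] [ 682.  -262.8   15.4] [ 703.7 -241.6   59.4]
bung 132 [ 626.4 -518.2   24.8] [ 612.1 -533.2   16.8] [ 641.3 -503.5   30.7]
analyser 16815 [592.3 -85.9 268.3] [ 462.7 -195.4  200. ] [725.8 210.6 329.9]
sc handle 174 [ 479.51610594 -329.88780627  126.87260076] 147.27032994594913
```

View pics/crop.png

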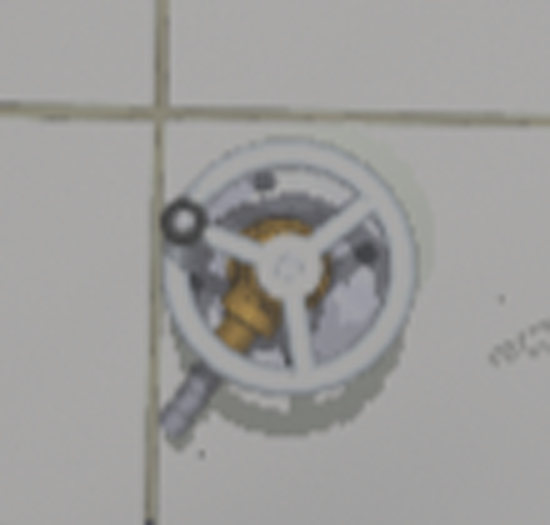

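jog_arm:
  rows:
    - [[19,-8,0],[0,0,0.014]]
    - [[57,-24,0],[0,0,0.041]]
    - [[98,-42,0],[0,0,0.071]]
    - [[144,-61,0],[0,0,0.103]]
    - [[189,-80,0],[0,0,0.136]]
    - [[234,-99,0],[0,0,0.168]]
    - [[280,-119,0],[0,0,0.201]]
    - [[322,-136,0],[0,0,0.231]]
    - [[359,-152,0],[0,0,0.258]]
    - [[378,-160,0],[0,0,0.272]]
  grip: 85
  force: 60

```text
time: 1.1
tool_pos: [484.3, -319.6, 230.7]
tcp_rot: [-179.9, 0.0, 0.1]
ft_force: [0.3, -0.6, 0.4]
finger_gap: 85.1
grip_force: 0.0
```

jog_arm:
  rows:
    - [[0,0,0],[0,0,0]]
    - [[0,0,0],[0,0,0]]
    - [[0,0,10],[0,0,0]]

```text
time: 1.4
tool_pos: [482.2, -323.6, 222.3]
tcp_rot: [179.9, -0.1, -0.0]
ft_force: [0.8, -0.7, -0.0]
finger_gap: 84.9
grip_force: 0.0
```

```bash
python3 - <<'E'
from h import *
s=r.sense();print(s["time"],s["tool_pos"],s["tcp_rot"],s["joint_pos"],s["ft_force"])
p,d=r.snapshot("scene");cv2.imwrite("pics/s1.png",cv2.resize(p[60:290,80:380],None,fx=2.5,fy=2.5))
E
```

```text
1.4 [ 482.21883557 -323.58820099  222.33183252] [ 1.79896727e+02 -8.99693525e-02 -4.57912855e-02] [-3.89061493e+01  4.60791306e+00  8.92689980e+01 -2.40263991e-02
  8.59882362e+01  5.11413758e+01] [ 0.80275519 -0.69579862 -0.01780577]
```

View pics/s1.png

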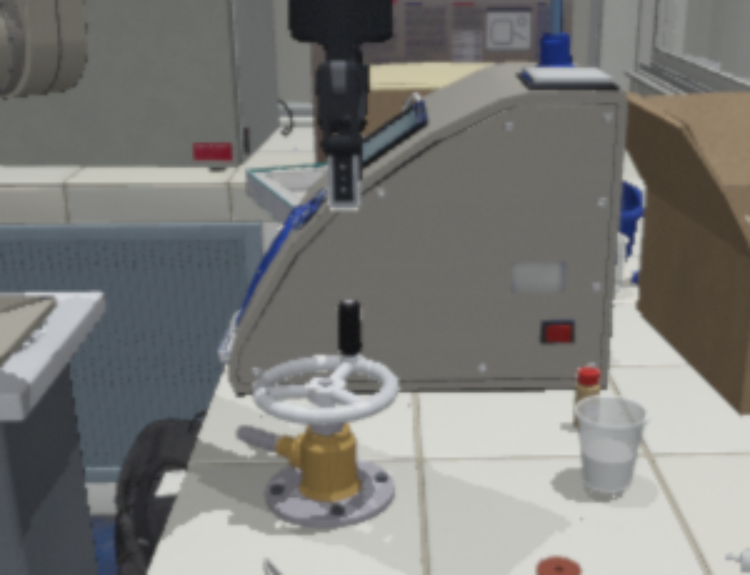

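The gripper (tips at 344,205 in the crop) is straight above the handle (348,325), and the path down is clear.

jog_arm:
  rows:
    - [[0,0,8],[0,0,0]]
    - [[0,0,22],[0,0,0]]
    - [[0,0,37],[0,0,0]]
    - [[0,0,52],[0,0,0]]
    - [[0,0,67],[0,0,0]]
    - [[0,0,82],[0,0,0]]
    - [[0,0,94],[0,0,0]]
    - [[0,0,102],[0,0,0]]
    - [[0,0,107],[0,0,0]]
    - [[0,0,107],[0,0,0]]

```text
time: 2.45
tool_pos: [482.1, -322.2, 113.7]
tcp_rot: [-180.0, 0.0, -0.0]
ft_force: [0.5, -0.2, -0.5]
finger_gap: 85.2
grip_force: 0.0
```

jog_arm:
  rows:
    - [[0,0,0],[0,0,0]]
    - [[0,0,0],[0,0,0]]
    - [[0,0,0],[0,0,0]]
    - [[0,0,0],[0,0,0]]
    - [[0,0,0],[0,0,0]]
    - [[0,0,0],[0,0,0]]
    - [[0,0,0],[0,0,0]]
    - [[0,0,0],[0,0,0]]
  grip: 10
  force: 50

```text
time: 3.25
tool_pos: [482.7, -322.0, 114.8]
tcp_rot: [-180.0, -0.0, 0.0]
ft_force: [0.2, 5.1, 5.6]
finger_gap: 18.5
grip_force: 49.2
```

jog_arm:
  rows:
    - [[7,3.5,0],[0,0,0]]
    - [[13.5,7.5,0],[0,0,0]]
    - [[19.5,13,0],[0,0,0]]
    - [[24.5,19,0],[0,0,0]]
    - [[28,26,0],[0,0,0]]
    - [[31,33,0],[0,0,0]]
    - [[32.5,41,0],[0,0,0]]
    - [[33,48.5,0],[0,0,0]]
    - [[32,56.5,0],[0,0,0]]
    - [[30,64,0],[0,0,0]]

```text
time: 4.25
tool_pos: [511.1, -386.5, 114.7]
tcp_rot: [-180.0, 0.1, -0.0]
ft_force: [-10.0, 6.9, 11.2]
finger_gap: 18.8
grip_force: 49.9
```

jog_arm:
  rows:
    - [[0,0,0],[0,0,0]]
    - [[0,0,0],[0,0,0]]

```text
time: 4.45
tool_pos: [510.7, -387.4, 114.8]
tcp_rot: [180.0, 0.2, -0.1]
ft_force: [-8.5, 0.6, 8.7]
finger_gap: 18.4
grip_force: 49.5
```

jog_arm:
  rows:
    - [[-4,7,0],[0,0,0]]
    - [[-8.5,13.5,0],[0,0,0]]
    - [[-14,19.5,0],[0,0,0]]
    - [[-20.5,24.5,0],[0,0,0]]
    - [[-27.5,28,0],[0,0,0]]
    - [[-34.5,31,0],[0,0,0]]
    - [[-42.5,32.5,0],[0,0,0]]
    - [[-50,33,0],[0,0,0]]
    - [[-58,32,0],[0,0,0]]
    - [[-65.5,30,0],[0,0,0]]

```text
time: 5.45
tool_pos: [447.6, -415.7, 114.9]
tcp_rot: [-180.0, -0.1, 0.0]
ft_force: [5.1, 7.8, 5.4]
finger_gap: 18.2
grip_force: 49.2
```

jog_arm:
  rows:
    - [[0,0,0],[0,0,0]]
    - [[0,0,0],[0,0,0]]

```text
time: 5.65
tool_pos: [447.0, -415.4, 114.8]
tcp_rot: [-179.9, -0.0, 0.0]
ft_force: [0.6, 7.4, 6.6]
finger_gap: 18.7
grip_force: 49.4
```

jog_arm:
  rows:
    - [[-7,-3.5,0],[0,0,0]]
    - [[-13.5,-7.5,0],[0,0,0]]
    - [[-19.5,-13,0],[0,0,0]]
    - [[-24.5,-19,0],[0,0,0]]
    - [[-28,-26,0],[0,0,0]]
    - [[-31,-33.5,0],[0,0,0]]
    - [[-32.5,-41.5,0],[0,0,0]]
    - [[-33,-49,0],[0,0,0]]
    - [[-32,-57,0],[0,0,0]]
    - [[-30,-64.5,0],[0,0,0]]

```text
time: 6.65
tool_pos: [416.9, -352.1, 114.8]
tcp_rot: [179.9, -0.0, -0.0]
ft_force: [4.1, -2.8, 2.4]
finger_gap: 18.4
grip_force: 49.3
```

jog_arm:
  rows:
    - [[0,0,0],[0,0,0]]
    - [[0,0,0],[0,0,0]]
    - [[0,0,0],[0,0,0]]

```text
time: 6.95
tool_pos: [417.2, -351.4, 114.8]
tcp_rot: [-180.0, -0.0, 0.0]
ft_force: [2.3, 1.0, 6.9]
finger_gap: 18.4
grip_force: 49.8
```

jog_arm:
  rows:
    - [[1,-2,0],[0,0,0]]
    - [[1.5,-4,0],[0,0,0]]
    - [[2.5,-6,0],[0,0,0]]
    - [[3.5,-8,0],[0,0,0]]
    - [[4,-9,0],[0,0,0]]
    - [[4.5,-9.5,0],[0,0,0]]
    - [[5,-10.5,0],[0,0,0]]
    - [[5.5,-11,0],[0,0,0]]
    - [[5.5,-11,0],[0,0,0]]
    - [[5.5,-11,0],[0,0,0]]

```text
time: 7.95
tool_pos: [422.2, -341.3, 114.8]
tcp_rot: [180.0, 0.0, -0.0]
ft_force: [-0.2, -2.8, 7.0]
finger_gap: 18.5
grip_force: 49.7
```

jog_arm:
  rows:
    - [[0.5,-0.5,0],[0,0,0]]
    - [[1,-1.5,0],[0,0,0]]
    - [[1.5,-2,0],[0,0,0]]
    - [[1.5,-2,0],[0,0,0]]
    - [[1.5,-2,0],[0,0,0]]

```text
time: 8.45
tool_pos: [422.8, -340.4, 114.8]
tcp_rot: [179.9, 0.1, -0.0]
ft_force: [-3.8, -7.3, 4.7]
finger_gap: 18.7
grip_force: 49.7
```

jog_arm:
  rows:
    - [[0.5,-0.5,0],[0,0,0]]
    - [[1,-1.5,0],[0,0,0]]
    - [[1.5,-2,0],[0,0,0]]
    - [[1.5,-2,0],[0,0,0]]
    - [[1.5,-2,0],[0,0,0]]

```text
time: 8.95
tool_pos: [422.9, -340.2, 114.8]
tcp_rot: [179.7, 0.2, -0.1]
ft_force: [-10.6, -15.9, 4.0]
finger_gap: 18.7
grip_force: 49.9
```

```bash
python3 - <<'E'
from h import *
p,d=r.snapshot("scene");cv2.imwrite("pics/s2.png",cv2.resize(p[60:290,60:360],None,fx=2.5,fy=2.5))
p,d=r.snapshot("top");cv2.imwrite("pics/t2.png",p[60:384])
s=r.sense();print(s)
E
```

```text
{'time': 9.05, 'joint_pos': array([-43.98333729,   3.6149195 , 101.84104805,  -0.37215123,
        74.48951085,  46.21483859]), 'qd': array([ 0.1191333 , -0.00049474, -0.0123994 ,  0.04002505,  0.08747626,
       -0.05780304]), 'joint_efforts': array([ 1.01277933e+01, -4.68596542e+01, -4.24175477e+01,  6.07550696e+00,
        1.12852916e+00,  1.07161846e-02]), 'tool_pos': array([ 422.94831863, -340.21548813,  114.82081315]), 'tcp_rot': array([ 1.79703533e+02,  2.09061886e-01, -9.93683144e-02]), 'ft_force': array([-10.26608294, -15.54857171,   7.1016523 ]), 'wrist_torque': array([-2.36486175,  1.63024588,  0.019959  ]), 'grip_force': 49.89117594785057, 'finger_gap': 18.712037854233117}
```

View pics/s2.png

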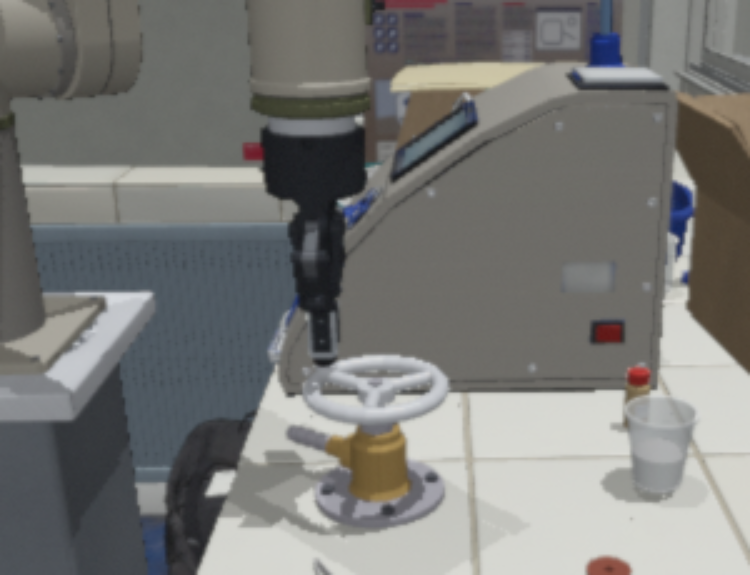

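View pics/t2.png

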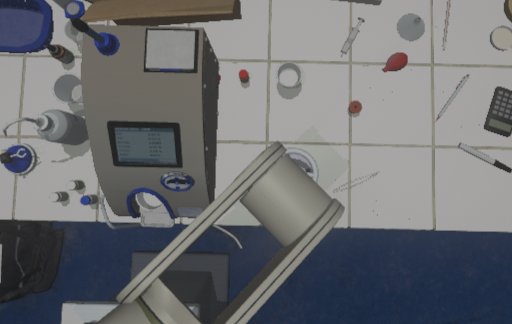

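The scene crop shows the gripper holding the handle directly over the spout (320,360), and in the top view the arm is clear of everything. The wheel seems to be on its stop. I'll hold there and watch for creep.

jog_arm:
  rows:
    - [[0,0,0],[0,0,0]]
    - [[0,0,0],[0,0,0]]
    - [[0,0,0],[0,0,0]]
    - [[0,0,0],[0,0,0]]
    - [[0,0,0],[0,0,0]]
    - [[0,0,0],[0,0,0]]
    - [[0,0,0],[0,0,0]]
    - [[0,0,0],[0,0,0]]

```text
time: 9.85
tool_pos: [422.9, -340.2, 114.8]
tcp_rot: [179.7, 0.2, -0.1]
ft_force: [-10.4, -16.7, 5.1]
finger_gap: 18.4
grip_force: 49.9
```

jog_arm:
  rows:
    - [[0.5,-0.5,0],[0,0,0]]
    - [[1,-1.5,0],[0,0,0]]
    - [[1,-1.5,0],[0,0,0]]
    - [[1,-1.5,0],[0,0,0]]
    - [[1,-1.5,0],[0,0,0]]

```text
time: 10.35
tool_pos: [423.0, -340.1, 114.9]
tcp_rot: [179.6, 0.3, -0.1]
ft_force: [-14.6, -22.4, 4.2]
finger_gap: 18.3
grip_force: 50.0
```

```bash
python3 - <<'E'
from h import *
s=r.sense();print(s["tool_pos"],s["ft_force"])
c=np.array([464,-368.5]);print(np.degrees(np.arctan2(*(s["tool_pos"][:2]-c)[::-1])),np.hypot(*(s["tool_pos"][:2]-c)))
# finer spout direction: PCA of spout + grey pixels beyond the wheel, and ray onto spout axis z=32
d=np.load("pics/top0.npy");W=cloud("top",d)
b=np.zeros(d.shape,bool);b[235:275,255:300]=1
m=b&(W[...,2]>24)&(W[...,2]<50)&(np.hypot(W[...,0]-c[0],W[...,1]-c[1])>58)
q=W[m][:,:2].astype(np.float32);v=cv2.fitLine(q,cv2.DIST_L2,0,.01,.01).ravel();print(v,np.degrees(np.arctan2(v[1],v[0])))
print(np.cross(v[:2],c-v[2:]))
# scene spout tip
p2=cv2.imread("pics/scene0.png");W2=cloud("scene",np.load("pics/scene0.npy"))
m=np.zeros(d.shape,bool);m[225:255,165:200]=1;m&=(W2[...,2]>18)&(W2[...,2]<50)&(np.hypot(W2[...,0]-c[0],W2[...,1]-c[1])>58)&(np.hypot(W2[...,0]-c[0],W2[...,1]-c[1])<105)
q=W2[m];print(len(q),q.mean(0),np.degrees(np.arctan2(q.mean(0)[1]-c[1],q.mean(0)[0]-c[0])))
E
```

```text
[ 423.04458329 -340.12646714  114.86455374] [-14.61981145 -22.42071405   4.16040752]
145.28614187499286 49.82372451651845
[   0.81700164   -0.57663536  403.05847    -327.03952   ] -35.214237
1.2677601928789954
96 [ 398.28276927 -330.38958996   34.3225294 ] 149.8899097872378<stdin>:9: DeprecationWarning: Arrays of 2-dimensional vectors are deprecated. Use arrays of 3-dimensional vectors instead. (deprecated in NumPy 2.0)
```

The stop is reached: the handle is at about 145°, right over the spout (145–146°), and it does not move under 27 N. Now I back off.

jog_arm:
  rows:
    - [[-1,1.5,0],[0,0,0]]
    - [[-2,3,0],[0,0,0]]
    - [[-3,5,0],[0,0,0]]
    - [[-4,7,0],[0,0,0]]
    - [[-5,9,0],[0,0,0]]
    - [[-6.5,11.5,0],[0,0,0]]
    - [[-8,14,0],[0,0,0]]
    - [[-9,17,0],[0,0,0]]
    - [[-9,17,0],[0,0,0]]

```text
time: 11.25
tool_pos: [417.0, -352.2, 114.8]
tcp_rot: [-180.0, 0.0, -0.0]
ft_force: [-1.6, 0.3, 9.5]
finger_gap: 18.3
grip_force: 50.5
```

jog_arm:
  rows:
    - [[-2,7.5,0],[0,0,0]]
    - [[-3,15.5,0],[0,0,0]]
    - [[-2.5,23,0],[0,0,0]]
    - [[-1,31,0],[0,0,0]]
    - [[1.5,38,0],[0,0,0]]
    - [[5.5,45,0],[0,0,0]]
    - [[10.5,51,0],[0,0,0]]
    - [[16,56.5,0],[0,0,0]]
    - [[23,61,0],[0,0,0]]
    - [[30,64,0],[0,0,0]]

```text
time: 12.25
tool_pos: [447.4, -415.6, 114.8]
tcp_rot: [-179.9, 0.0, 0.0]
ft_force: [-0.8, 5.5, 11.5]
finger_gap: 18.6
grip_force: 50.8
```

jog_arm:
  rows:
    - [[7.5,2,0],[0,0,0]]
    - [[15.5,3,0],[0,0,0]]
    - [[23,2.5,0],[0,0,0]]
    - [[31,1,0],[0,0,0]]
    - [[38,-1.5,0],[0,0,0]]
    - [[45,-5.5,0],[0,0,0]]
    - [[51,-10.5,0],[0,0,0]]
    - [[56.5,-16,0],[0,0,0]]
    - [[61,-23,0],[0,0,0]]
    - [[64,-30,0],[0,0,0]]

```text
time: 13.25
tool_pos: [510.9, -386.6, 114.8]
tcp_rot: [180.0, 0.1, -0.0]
ft_force: [-2.5, -2.5, 8.1]
finger_gap: 18.4
grip_force: 50.4
```

jog_arm:
  rows:
    - [[2,-7.5,0],[0,0,0]]
    - [[3,-15.5,0],[0,0,0]]
    - [[2.5,-23,0],[0,0,0]]
    - [[1,-31,0],[0,0,0]]
    - [[-1.5,-38,0],[0,0,0]]
    - [[-5.5,-45,0],[0,0,0]]
    - [[-10.5,-51,0],[0,0,0]]
    - [[-16,-56.5,0],[0,0,0]]
    - [[-23,-61,0],[0,0,0]]
    - [[-30,-64,0],[0,0,0]]

```text
time: 14.25
tool_pos: [481.7, -321.5, 114.8]
tcp_rot: [-180.0, -0.1, 0.0]
ft_force: [3.4, 1.3, 6.8]
finger_gap: 18.4
grip_force: 50.3
```

jog_arm:
  rows:
    - [[-7.5,-2,0],[0,0,0]]
    - [[-15.5,-3,0],[0,0,0]]
    - [[-23,-2.5,0],[0,0,0]]
    - [[-31,-1,0],[0,0,0]]
    - [[-38,1.5,0],[0,0,0]]
    - [[-45,5.5,0],[0,0,0]]
    - [[-51,10.5,0],[0,0,0]]
    - [[-56.5,16,0],[0,0,0]]
    - [[-61,23,0],[0,0,0]]
    - [[-64,30,0],[0,0,0]]

```text
time: 15.25
tool_pos: [417.1, -351.8, 114.8]
tcp_rot: [-179.9, 0.0, 0.0]
ft_force: [1.3, 2.5, 8.3]
finger_gap: 18.4
grip_force: 50.6
```

The wheel passed 145° freely on this turn, so the block there was the stop. Now the second turn.

jog_arm:
  rows:
    - [[-2,7.5,0],[0,0,0]]
    - [[-3,15.5,0],[0,0,0]]
    - [[-2.5,23,0],[0,0,0]]
    - [[-1,31,0],[0,0,0]]
    - [[1.5,38,0],[0,0,0]]
    - [[5.5,45,0],[0,0,0]]
    - [[10.5,51,0],[0,0,0]]
    - [[16,56.5,0],[0,0,0]]
    - [[23,61,0],[0,0,0]]
    - [[30,64,0],[0,0,0]]

```text
time: 16.25
tool_pos: [447.3, -415.5, 114.7]
tcp_rot: [-179.9, 0.0, 0.0]
ft_force: [-1.6, 5.1, 11.6]
finger_gap: 18.5
grip_force: 50.8
```

jog_arm:
  rows:
    - [[7.5,2,0],[0,0,0]]
    - [[15.5,3,0],[0,0,0]]
    - [[23,2.5,0],[0,0,0]]
    - [[31,1,0],[0,0,0]]
    - [[38,-1.5,0],[0,0,0]]
    - [[45,-5.5,0],[0,0,0]]
    - [[51,-10.5,0],[0,0,0]]
    - [[56.5,-16,0],[0,0,0]]
    - [[61,-23,0],[0,0,0]]
    - [[64,-30,0],[0,0,0]]

```text
time: 17.25
tool_pos: [510.9, -386.5, 114.8]
tcp_rot: [180.0, 0.1, -0.0]
ft_force: [-2.2, -2.1, 8.3]
finger_gap: 18.4
grip_force: 50.4
```

jog_arm:
  rows:
    - [[2,-7.5,0],[0,0,0]]
    - [[3,-15.5,0],[0,0,0]]
    - [[2.5,-23,0],[0,0,0]]
    - [[1,-31,0],[0,0,0]]
    - [[-1.5,-38,0],[0,0,0]]
    - [[-5.5,-45,0],[0,0,0]]
    - [[-10.5,-51,0],[0,0,0]]
    - [[-16,-56.5,0],[0,0,0]]
    - [[-23,-61,0],[0,0,0]]
    - [[-30,-64,0],[0,0,0]]

```text
time: 18.25
tool_pos: [481.7, -321.5, 114.8]
tcp_rot: [-180.0, -0.1, 0.0]
ft_force: [3.8, 0.7, 5.9]
finger_gap: 18.2
grip_force: 50.3
```

jog_arm:
  rows:
    - [[-7.5,-2,0],[0,0,0]]
    - [[-15.5,-3,0],[0,0,0]]
    - [[-23,-2.5,0],[0,0,0]]
    - [[-31,-1,0],[0,0,0]]
    - [[-38,1.5,0],[0,0,0]]
    - [[-45,5.5,0],[0,0,0]]
    - [[-51,10.5,0],[0,0,0]]
    - [[-55.5,15,0],[0,0,0]]
    - [[-58,18.5,0],[0,0,0]]
    - [[-58,18.5,0],[0,0,0]]

```text
time: 19.25
tool_pos: [422.6, -340.7, 114.8]
tcp_rot: [-180.0, 0.1, -0.0]
ft_force: [-2.1, 1.5, 9.9]
finger_gap: 18.4
grip_force: 50.7
```

jog_arm:
  rows:
    - [[0,0,0],[0,0,0]]
    - [[0,0,0],[0,0,0]]
    - [[0,0,0],[0,0,0]]
    - [[0,0,0],[0,0,0]]
    - [[0,0,0],[0,0,0]]

```text
time: 19.75
tool_pos: [422.6, -340.7, 114.7]
tcp_rot: [-180.0, 0.1, -0.0]
ft_force: [-3.2, 0.3, 11.1]
finger_gap: 18.5
grip_force: 50.7
```

```bash
python3 - <<'E'
from h import *
s=r.sense();t=s["tool_pos"][:2]-[464.4,-369];print(s["time"],s["tool_pos"],s["ft_force"],s["grip_force"],s["qd"].round(2),np.degrees(np.arctan2(t[1],t[0])))
p,d=r.snapshot("scene");cv2.imwrite("pics/s3.png",cv2.resize(p[60:310,60:360],None,fx=2.3,fy=2.3))
E
```

```text
19.75 [ 422.62057752 -340.73466817  114.74803699] [-3.21575744  0.30876311 11.11364508] 50.65235581481829 [ 0.04  0.05  0.16  0.04 -0.16  0.09] 145.92018799932262
```

View pics/s3.png

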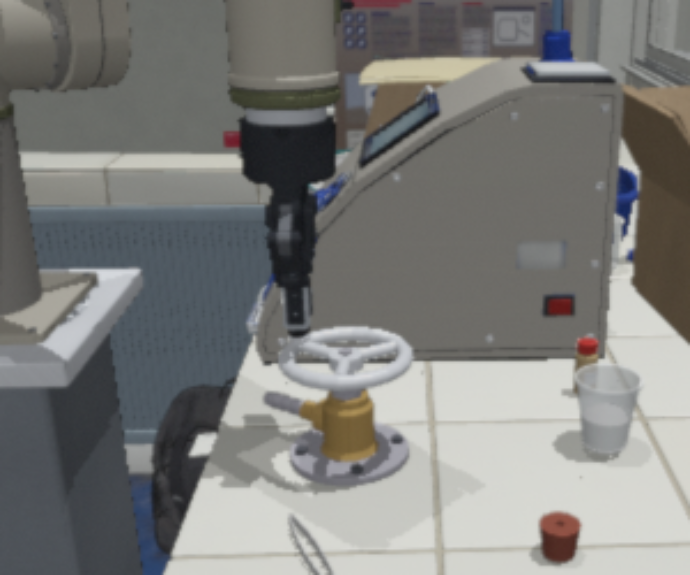

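The handle is held over the spout (295,335), two turns back from the stop and still. The vial (587,365), cup (607,410) and bung (560,537) are standing where they were.

```bash
python3 -c "from bench import r;print(r.hand_in())"
```

```text
the job is handed in; nothing more can be done
None
```

The valve was closed to its stop and backed off two full turns by the measured handle angle (within about 1°), and the job is handed in with the gripper holding the handle at about 50 N; one caveat is that the stop felt rigid rather than springy, holding the handle still over the spout as I pushed up to about 27 N.

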